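# Fit a steel sleeve on the matching manifold port

## Task

Push the loose steel sleeve, collar end down, onto the middle-sized of the three spigots on the aluminium gas manifold, until its rubber-faced seal ring is pressed fully home against the port's flange. Leave the sleeve there, let go of it, and leave the other two ports and the things standing around undisturbed.

Things in the scene. Friction and masses are not known exactly. Their poses are not given: they have to be found in the camera images.
- sleeve: plain steel sleeve standing upright on the worktop, a tube open at both ends, 70 mm tall. Bore 25 mm all through; outside 35 mm dia. from 20 mm up to the top, with a 40 mm dia. collar on the lowest 16 mm and a narrow dark groove (33 mm dia.) between. About 0.09 kg. Origin: on its axis at the lower (collar) end; z along the axis towards the plain end
- manifold: aluminium bar, 64 (x) x 270 (y) x 28 mm high, fixed on the worktop, with three steel ports in a row along its y axis, 85 mm apart, the middle place at its centre; which port stands in which place varies. Origin: centre of its underside, on the worktop; z up
- port_mid: the port with the middle-sized spigot, 22 mm dia.: the one the sleeve fits (1.5 mm play all round). Origin: on the port's axis at its underside, which is the bar's upper face (28 mm over the worktop); z up, x and y parallel to the bar's. Flange 50 dia. x 6 high; spigot's nose 60 mm over the origin (the last 10 mm taper by 4 mm in radius). Fixed. 
- port_small: the port with the thinnest spigot, 14 mm dia. Origin: on the port's axis at its underside, which is the bar's upper face (28 mm over the worktop); z up, x and y parallel to the bar's. Flange 50 dia. x 6 high; spigot's nose 60 mm over the origin (the last 10 mm taper by 4 mm in radius). Fixed. 
- port_large: the port with the thickest spigot, 30 mm dia., too thick for the sleeve. Origin: on the port's axis at its underside, which is the bar's upper face (28 mm over the worktop); z up, x and y parallel to the bar's. Flange 50 dia. x 6 high; spigot's nose 60 mm over the origin (the last 10 mm taper by 4 mm in radius). Fixed. 
- seal_mid (a joint): sliding seal ring (grey with black rubber face, 42 dia. x 8 thick) round the middle-sized spigot. 0 = up (its top face 24 mm over the port's origin), 0.010 m = fully down on the flange (top face 14 mm over the port's origin). It needs about 5 N of downward push, and stays where it is left; it starts between 0 and 0.003. The sleeve's collar end meets it and pushes it down
- seal_small (a joint): sliding seal ring (grey with black rubber face, 42 dia. x 8 thick) round the thinnest spigot. 0 = up (its top face 24 mm over the port's origin), 0.010 m = fully down on the flange (top face 14 mm over the port's origin). It needs about 5 N of downward push, and stays where it is left; it starts at 0 and is to stay there
- seal_large (a joint): sliding seal ring (grey with black rubber face, 42 dia. x 8 thick) round the thickest spigot. 0 = up (its top face 24 mm over the port's origin), 0.010 m = fully down on the flange (top face 14 mm over the port's origin). It needs about 5 N of downward push, and stays where it is left; it starts at 0 and is to stay there
- tape_roll: cream roll of tape lying flat, 70 dia. x 19 high; loose bystander. Origin: centre of its underside
- timer: white kitchen timer standing, 46 x 56 x 63 high; loose bystander. Origin: centre of its underside
- marker: black marker pen lying flat, 19 x 120 x 19 high, along its y axis; loose bystander. Origin: centre of its underside
- brown_vial: brown glass vial with black cap, standing, 22 dia. x 53 high; loose bystander. Origin: centre of its underside
- white_vial: white vial with red cap, standing, 22 dia. x 35 high; loose bystander. Origin: centre of its underside
- pen: blue pen lying flat, 38 x 133 x 10 high, along its y axis; loose bystander. Origin: centre of its underside

How it is judged:
By the outcome, as a careful person would: the job done as asked, in the order asked, and still so for the second after the job is handed in, with the robot touching nothing.
It also fails if it takes over 40 s, if anything falls off the work surface, if the arm or the gripper's body presses on something with over 40 N, if the wrist force passes 120 N, or if a joint passes its speed limit or range.

## Robot

A 6-joint arm with a two-finger parallel gripper is mounted at the origin on a cart in front of the work surface, level with it; the furniture and walls round the work are solid. World frame = base frame: x ahead of the robot, y to its left, z up, the work surface at z = 0. Lengths are in m, angles in rad, forces in N, time in s.
With the tool pointing down it reaches from about 0.325 to 0.9 m from the base axis. Payload 3.5 kg.
Tool frame: the origin (TCP) lies between the finger pads; the fingertips stand 22 mm ahead of it and the grasp point (between the pads) lies 3 mm ahead of it; z points along the fingers, y is the line along which they close (so a half turn about z gives the same grasp; the last joint's range is limited). The gripper opens to 85 mm and grips with 20 to 120 N. Pads are 22 mm wide; open, the fingers measure 114 mm over their backs; the gripper's body (76 mm by 85 mm) begins 54 mm behind the grasp point. The pads swing forward as they close: fully open they stand 13 mm farther back than shut.
Start: joints at [-0.103, 0.276, -0.026, 1.268, 0, 1.467], TCP at [0.625, -0, 0.253] pointing down, gripper open.
Joint ranges: [-3.12, 3.12], [-0.85, 1.88], [-1.08, 1.24], [-1.95, 2.15], [-1.57, 1.53], [-3.14, 3.14]. Speed limits (rad/s): [2.57, 2.57, 3.14, 3.14, 3.14, 3.14].

## Interface

Orientations are given as a rotation vector (axis times angle).
In Python, from cell import bot, vision, observe, job_done gives the robot as it stands (bot), with the cameras (vision), the readings as plain functions and the job as plain functions.
- The arm moves only by the shell command python3 jog.py 'ROWS'. ROWS is a JSON list that holds a single list of rows (three levels of brackets), with 1 to 20 rows, each of 5 numbers: dx, dy, dz in fractions of the full range, 1 being 1 m, then a turn about the tool's z in normalised numbers (1 is 4 rad), then the opening from 0.0 (shut) to 1.0 (fully open); each row is the pose to reach, as a shift and turn from the pose commanded when the command began, along the tool's axes at that moment; what a row does not reach only later rows make up. A row lasts 1/12 s, in which the tool goes at most 0.0417 m and 0.125 rad, less where a joint would pass 70% of its speed; a pose out of reach is approached as far as the arm can. The fingers move at their own pace and stop on an object; the grip force is fixed at half the most. Time passes only in rows, so rows that do not move let the fingers close. It prints the time, the measured TCP pose, the force, the opening and the grip force at its end. Shift and turn numbers lie between -1 and 1, and a call with a number outside is refused. Input that does not fit is refused with a message, and nothing moves.
- observe(): the state, without advancing time (a new reading comes with each control period).
- vision.read_camera(name): name is "scene" or "side" or "wrist"; returns the picture (400x640x3 uint8, red, green, blue); there is no depth.
- vision.camera_info(name): a dict with "mtx" (3x3 intrinsics, pixels), "rvec" (rotation vector, rad) and "tvec" (3), from world to camera coordinates, as OpenCV has them. Camera axes: x right, y down, z forward; pixel columns grow to the right and rows downward; lengths in m; the calibration is good to about 2 mm. The wrist camera is an equidistant fisheye: a pixel r from the principal point sees the ray r / f radians off the axis. A picture is of the moment at which its call begins: read the wrist's pose just before it. camera_info takes no time and is no camera call; for the wrist camera it gives the pose at the moment of the call.
- job_done(): hands the job in; it is judged then, once.
The state is a dict: "t": time; "qpos": joint angles; "joint_velocities": joint speeds; "joint_torque": joint torques, N m; "tool_pos": TCP position; "ee_rot": TCP orientation; "ft_force": force on the tool from outside, world axes, zero at the start; "torque": the same for the moment, N m; "finger_gap": opening from 0.0 (shut) to 1.0 (fully open); "grasp_force": force on a finger pad.
Only numpy, scipy, OpenCV 4.12 (cv2) and the standard library are available. Lean on these libraries where they do the work, as an engineer would, in place of code of your own. Each camera call takes 0.05 s, during which the arm holds its last target. There are 200 camera calls.

## Working session

There is one attempt and no reset: what is moved stays moved. The work goes in short steps, Python scripts to look and compute and a shell command to move; the robot and the scene stay as the last step left them, time stands still between calls to the robot, and variables do not carry over. Pictures are saved under pics/ and viewed, at most 10 in all, crops included, and the job is handed in when it is done.

```bash
ls; mkdir -p pics
python3 - <<'E'
from cell import bot, vision, observe, job_done
import cv2
for n in ["scene","side","wrist"]:
    cv2.imwrite(f"pics/{n}0.png",vision.read_camera(n)[:,:,::-1])
    i=vision.camera_info(n); print(n,i)
s=observe(); print(s)
E
```

```text
cell.py
jog.py
pics
scene {'mtx': array([[381.98727067,   0.        , 324.61598763],
       [  0.        , 381.98727067, 200.6878022 ],
       [  0.        ,   0.        ,   1.        ]]), 'rvec': array([ 2.16066035, -1.03802366,  0.42701129]), 'tvec': array([-0.28215264,  0.35530748,  0.81447045])}
side {'mtx': array([[511.00534252,   0.        , 317.80693792],
       [  0.        , 511.00534252, 211.01810661],
       [  0.        ,   0.        ,   1.        ]]), 'rvec': array([ 0.21599677, -2.49285047,  1.68880806]), 'tvec': array([0.51192982, 0.05333337, 1.59617158])}
wrist {'mtx': array([[309.70691629,   0.        , 320.12880789],
       [  0.        , 309.70691629, 204.84203626],
       [  0.        ,   0.        ,   1.        ]]), 'rvec': array([-2.82722472e+00,  1.34139715e-03,  2.64598469e-03]), 'tvec': array([-0.62239839, -0.03992652,  0.38064055])}
{'t': 0.15, 'qpos': array([-1.03420885e-01,  2.76980485e-01, -2.75514633e-02,  1.26800665e+00,
       -2.80813323e-06,  1.46742863e+00]), 'joint_velocities': array([-2.79176814e-04, -1.95602715e-03,  3.42354799e-03, -2.55877897e-03,
       -7.82286939e-04,  4.92158942e-05]), 'joint_torque': array([ 1.17211301e-03, -4.46055973e+01,  2.95638728e+01,  1.04999804e-02,
       -4.45402588e-05, -1.76044369e-05]), 'tool_pos': array([6.24431241e-01, 3.52611108e-05, 2.52409540e-01]), 'ee_rot': array([-2.22054505e+00, -2.22042694e+00,  1.72778990e-03]), 'ft_force': array([ 0.7539767 , -0.4267308 ,  0.36027988]), 'torque': array([-0.01790755, -0.00666302,  0.01023882]), 'grasp_force': 0.0, 'finger_gap': 0.9992973866118383}
```

View pics/scene0.png

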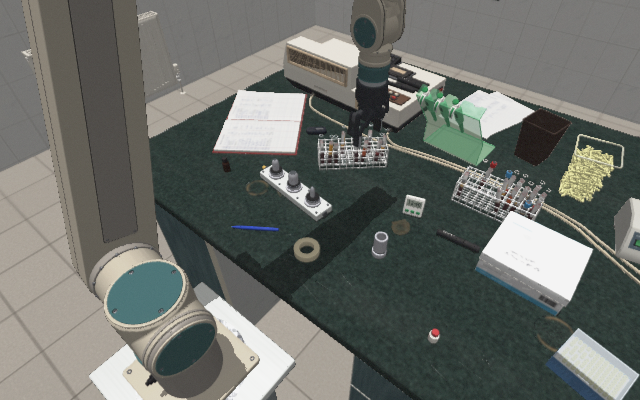

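View pics/side0.png

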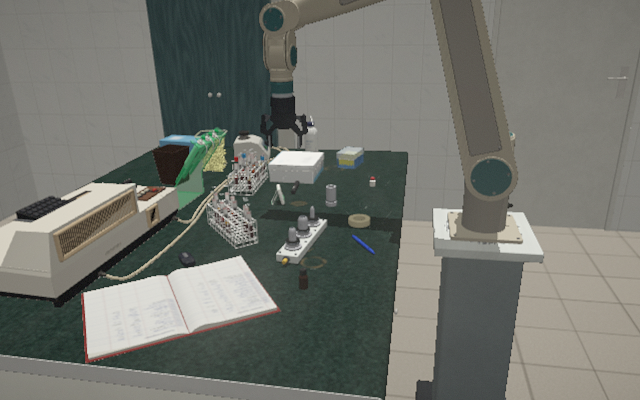

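View pics/wrist0.png

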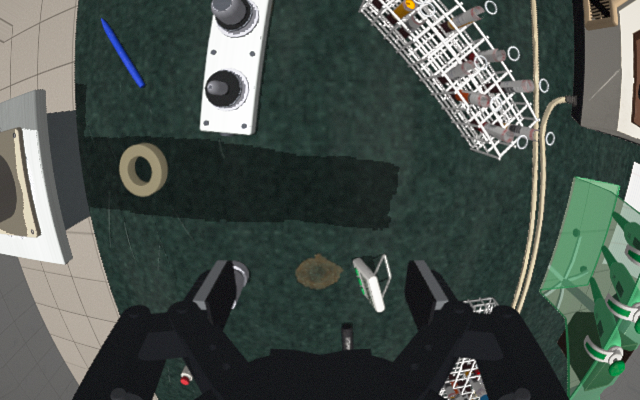

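The scene view shows the manifold at about (295,188), the sleeve at (380,245), the timer at (413,205) and the tape at (306,250). In the side view the sleeve is at (331,195) and the three ports at (292,238), (303,225) and (312,215). Next I'll enlarge these areas.

```bash
cat > h.py <<'E'
import numpy as np, cv2
from cell import bot, vision, observe, job_done
R=lambda r: cv2.Rodrigues(np.array(r,float))[0]
def ray(name,uv,info=None):
    i=info or vision.camera_info(name); K=i["mtx"]; x=(uv[0]-K[0,2])/K[0,0]; y=(uv[1]-K[1,2])/K[1,1]
    if name=="wrist":
        r=np.hypot(x,y)+1e-12; d=np.array([x/r*np.sin(r),y/r*np.sin(r),np.cos(r)])
    else: d=np.array([x,y,1.])
    M=R(i["rvec"]); return -M.T@i["tvec"], M.T@d
def at(name,uv,z,info=None):
    o,d=ray(name,uv,info); return o+d*(z-o[2])/d[2]
def pix(name,p,info=None):
    i=info or vision.camera_info(name); K=i["mtx"]; c=R(i["rvec"])@np.array(p,float)+i["tvec"]
    if name=="wrist":
        r=np.hypot(c[0],c[1]); th=np.arctan2(r,c[2]); q=c[:2]/r*th
    else: q=c[:2]/c[2]
    return q*K[0,0]+K[:2,2]
def totool(v):  # world shift -> tool axes
    return R(observe()["ee_rot"]).T@np.array(v,float)
E
python3 - <<'E'
import cv2,numpy as np
a=cv2.imread("pics/scene0.png"); b=cv2.imread("pics/side0.png")
A=cv2.resize(a[145:270,240:440],None,fx=4,fy=4,interpolation=cv2.INTER_CUBIC)
cv2.imwrite("pics/c1.png",A)
B=cv2.resize(b[170:290,265:385],None,fx=5,fy=5,interpolation=cv2.INTER_CUBIC)
cv2.imwrite("pics/c2.png",B)
E
```

```text
(no output)
```

View pics/c1.png

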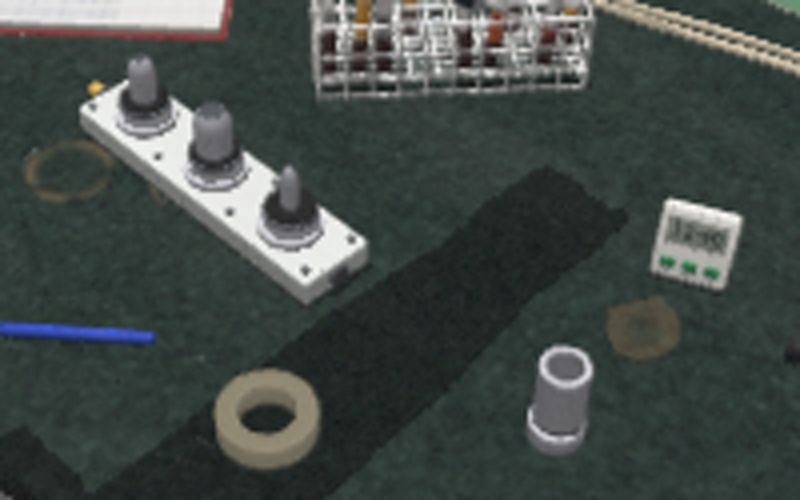

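View pics/c2.png

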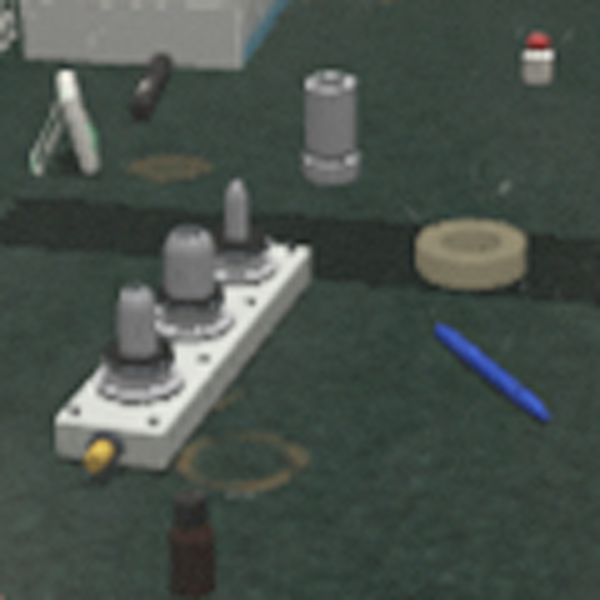

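Crop 1 shows the mid spigot's nose at (141,60), the large one at (213,108), the small one at (290,170) and the sleeve rim's centre at (566,365). Crop 2 shows the noses at (136,290), (190,233) and (236,183), and the sleeve rim at (330,82). The mid port is the one at the +y end.

Run:
```python
from h import *
np.set_printoptions(precision=4,suppress=True)
P={'sl':((566,366),(330,82),.07),'mid':((141,60),(136,289),.088),'lg':((213,108),(190,232),.088),'sm':((290,170),(236,183),.088)}
for k,(a,b,z) in P.items():
    u=(240+a[0]/4,145+a[1]/4); v=(265+b[0]/5,170+b[1]/5)
    o1,d1=ray("scene",u);o2,d2=ray("side",v)
    s=np.linalg.lstsq(np.c_[d1,-d2],o2-o1,rcond=None)[0]
    print(k,at("scene",u,z)[:2],at("side",v,z)[:2],(o1+d1*s[0]+o2+d2*s[1])/2)
for k,a in {'tape':(268,415),'timer':(695,245)}.items(): print(k,at("scene",(240+a[0]/4,145+a[1]/4),.02)[:2])
print(R(observe()["ee_rot"]))
```

```text
sl [ 0.5033 -0.1449] [ 0.4985 -0.1358] [ 0.5018 -0.1446  0.0683]
mid [0.543  0.2676] [0.5387 0.2764] [0.5423 0.2687 0.0858]
lg [0.5355 0.1867] [0.5268 0.1911] [0.531  0.1852 0.0878]
sm [0.5195 0.0988] [0.5157 0.1102] [0.5193 0.1001 0.0852]
tape [0.3827 0.0052]
timer [ 0.6981 -0.1378]
[[ 0.0001  1.     -0.0017]
 [ 1.     -0.0001  0.0002]
 [ 0.0002 -0.0017 -1.    ]]
```

```bash
python3 jog.py '[[[0.16, -0.085, 0, 0, 1], [0.16, -0.085, 0, 0, 1], [0.16, -0.085, 0, 0, 1], [0.16, -0.085, 0, 0, 1], [0.16, -0.085, 0, 0, 1], [0.16, -0.085, 0, 0, 1], [0.16, -0.085, 0, 0, 1], [0.16, -0.085, 0, 0, 1]]]' | tail -3
python3 - <<'E'
from h import *
import pickle
i=vision.camera_info("wrist"); cv2.imwrite("pics/w1.png",vision.read_camera("wrist")[:,:,::-1]); pickle.dump(i,open("w1.pkl","wb"))
print(-R(i["rvec"]).T@i["tvec"],observe()["tool_pos"])
for p in [(.5423,.2687,.088),(.531,.185,.088)]: print(pix("wrist",p,i))
E
python3 jog.py '[[[-0.38, -0.038, 0, 0, 1], [-0.38, -0.038, 0, 0, 1], [-0.38, -0.038, 0, 0, 1], [-0.38, -0.038, 0, 0, 1], [-0.38, -0.038, 0, 0, 1], [-0.38, -0.038, 0, 0, 1], [-0.38, -0.038, 0, 0, 1], [-0.38, -0.038, 0, 0, 1], [-0.38, -0.038, 0, 0, 1], [-0.38, -0.038, 0, 0, 1], [-0.38, -0.038, 0, 0, 1], [-0.38, -0.038, 0, 0, 1], [-0.38, -0.038, 0, 0, 1]]]' | tail -3
python3 - <<'E'
from h import *
import pickle
i=vision.camera_info("wrist"); cv2.imwrite("pics/w2.png",vision.read_camera("wrist")[:,:,::-1]); pickle.dump(i,open("w2.pkl","wb"))
print(-R(i["rvec"]).T@i["tvec"],observe()["tool_pos"])
u=pix("wrist",(.502,-.142,.07),i); print(u)
j=pickle.load(open("w1.pkl","rb")); v=pix("wrist",(.5423,.2687,.07),j)
def crop(f,u,s=60):
    a=cv2.imread(f); x,y=int(u[0])-s,max(0,int(u[1])-s); print(f,x,y)
    return cv2.resize(a[y:y+2*s,x:x+2*s],(390,390),interpolation=cv2.INTER_CUBIC)
cv2.imwrite("pics/c3.png",np.hstack([crop("pics/w1.png",v),crop("pics/w2.png",u)]))
E
```

```text
ft_force: [1.1, 0.4, 0.7]
finger_gap: 1.001
grasp_force: 0.0
[0.53897607 0.23840687 0.37404704] [0.54071023 0.15906352 0.2531869 ]
[323.62138683  74.56672045]
[311.57543231 164.43437299]
ft_force: [0.6, 0.9, -0.5]
finger_gap: 1.004
grasp_force: 0.0
[ 0.50035999 -0.14069397  0.37403231] [ 0.50196372 -0.21906186  0.2531725 ]
[321.9751233  109.01797929]
pics/w1.png 263 16
pics/w2.png 261 49
```

View pics/c3.png

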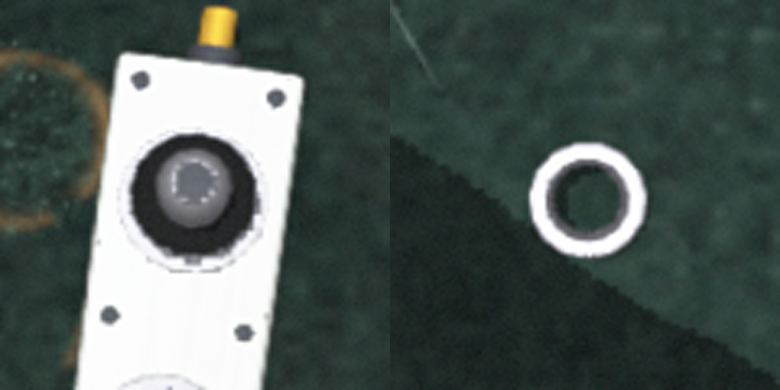

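The left crop shows the mid port from above, with its nose at (194,182) and its seal's centre at (196,197). The right crop shows the sleeve's rim centred at (588,200), with the bore clear. Next I'll turn these into positions.

Run:
```python
from h import *
import pickle
np.set_printoptions(precision=4,suppress=True)
w1=pickle.load(open("w1.pkl","rb"));w2=pickle.load(open("w2.pkl","rb"))
f=lambda c,o:((c[0]+.5)/3.25-.5+o[0],(c[1]+.5)/3.25-.5+o[1])
print("nose",at("wrist",f((194,182),(263,16)),.088,w1)); print("seal",at("wrist",f((196,197),(263,16)),.051,w1)); print("flange",at("wrist",f((193,200),(263,16)),.034,w1))
print("sealwidth",[at("wrist",f((x,197),(263,16)),.051,w1)[0] for x in (133,258)])
for c in [(198,200),(140,200),(256,200),(198,142),(198,257)]: print("sl",at("wrist",f(c,(261,49)),.07,w2))
a,b=[at("wrist",f(c,(263,16)),.028,w1) for c in [(122,53),(302,77)]]; print("edge",a,b,np.linalg.norm(a-b),np.arctan2(*(b-a)[1::-1]))
s=observe();print(s["t"],s["tool_pos"])
```

```text
nose [0.5412 0.2714 0.088 ]
seal [0.5421 0.2708 0.051 ]
flange [0.5412 0.2715 0.034 ]
sealwidth [np.float64(0.5222985061188732), np.float64(0.5615210996320052)]
sl [ 0.5016 -0.1432  0.07  ]
sl [ 0.4844 -0.143   0.07  ]
sl [ 0.5189 -0.1431  0.07  ]
sl [ 0.5016 -0.1256  0.07  ]
sl [ 0.5016 -0.1604  0.07  ]
edge [0.5175 0.3245 0.028 ] [0.5781 0.3163 0.028 ] 0.061193501079473835 -0.1354326997383704
2.0 [ 0.502  -0.2191  0.2532]
```

```bash
python3 jog.py '[[[0.038, 0, 0, 0, 1], [0.076, 0, 0, 0, 1], [0.076, 0, 0, 0, 1], [0.076, 0, 0.04, 0, 1], [0.076, 0, 0.08, 0, 1], [0.076, 0, 0.12, 0, 1], [0.076, 0, 0.15, 0, 1], [0.076, 0, 0.18, 0, 1], [0.076, 0, 0.2, 0, 1], [0.076, 0, 0.2, 0, 1], [0.076, 0, 0.2, 0, 1], [0.076, 0, 0.2, 0, 0], [0.076, 0, 0.2, 0, 0], [0.076, 0, 0.2, 0, 0], [0.076, 0, 0.2, 0, 0], [0.076, 0, 0.2, 0, 0], [0.076, 0, 0.2, 0, 0], [0.076, 0, 0.2, 0, 0], [0.076, 0, 0.2, 0, 0], [0.076, 0, 0.2, 0, 0]]]'
```

```text
t: 3.67
tool_pos: [0.5031, -0.1445, 0.055]
ee_rot: [2.22, 2.219, 0.002]
ft_force: [-1.2, -0.1, 6.4]
finger_gap: 0.403
grasp_force: 59.3
```

```bash
python3 jog.py '[[[0, 0, -0.04, 0, 0], [0, 0, -0.08, 0, 0], [0, 0, -0.12, 0, 0], [0, 0, -0.13, 0, 0], [0.04, 0.004, -0.13, 0, 0], [0.08, 0.008, -0.13, 0, 0], [0.12, 0.012, -0.13, 0, 0], [0.16, 0.016, -0.13, 0, 0], [0.2, 0.02, -0.13, 0, 0], [0.24, 0.024, -0.13, 0, 0], [0.28, 0.028, -0.13, 0, 0], [0.31, 0.032, -0.13, 0, 0], [0.34, 0.036, -0.13, 0, 0], [0.37, 0.04, -0.13, 0, 0], [0.39, 0.04, -0.13, 0, 0], [0.405, 0.04, -0.13, 0, 0], [0.414, 0.04, -0.13, 0, 0], [0.414, 0.04, -0.13, 0, 0], [0.414, 0.04, -0.13, 0, 0], [0.414, 0.04, -0.13, 0, 0]]]'
python3 jog.py '[[[0, 0, 0, 0, 0], [0, 0, 0, 0, 0], [0, 0, 0, 0, 0]]]'
python3 - <<'E'
from h import *
import pickle
out=[]
for n in ["scene","side","wrist"]:
    i=vision.camera_info(n); a=vision.read_camera(n)[:,:,::-1]; cv2.imwrite(f"pics/{n}3.png",a)
    if n=="wrist": pickle.dump(i,open("w3.pkl","wb")); s=90; u=(320,315)
    else: s=25; u=pix(n,(.5415,.2712,.11))
    x,y=int(u[0])-s,int(u[1])-s; x=max(x,0);y=min(y,400-2*s);print(n,x,y)
    out.append(cv2.resize(a[y:y+2*s,x:x+2*s],(400,400) if n!="wrist" else (400,400),interpolation=cv2.INTER_CUBIC))
cv2.imwrite("pics/c4.png",np.hstack(out[:2])); cv2.imwrite("pics/c5.png",out[2])
s=observe();print(s["tool_pos"],s["ft_force"],s["finger_gap"])
E
```

```text
t: 5.33
tool_pos: [0.5418, 0.2688, 0.1832]
ee_rot: [2.222, 2.22, -0.001]
ft_force: [-0.1, -0.4, -0.8]
finger_gap: 0.4
grasp_force: 60.1
t: 5.58
tool_pos: [0.5421, 0.2692, 0.1834]
ee_rot: [2.223, 2.22, -0.0]
ft_force: [0.4, 0.8, -1.2]
finger_gap: 0.401
grasp_force: 60.1
scene 248 129
side 266 194
wrist 230 220
[0.54208129 0.26960003 0.18337784] [ 0.04076566  0.54356259 -1.48688659] 0.40114661073041424
```

View pics/c4.png

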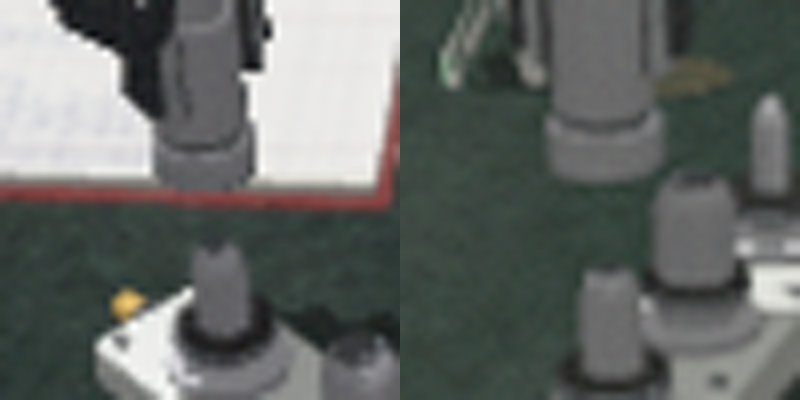

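In the scene half the collar's centre is at (204,165) and the spigot runs from its nose at (217,250) to (222,310). In the side half the collar's centre is at (605,148) and the spigot's is at (610,320). Next I'll check these offsets against the projected vertical.

Run:
```python
from h import *
o={'scene':(248,129),'side':(266,194)}
obs={'scene':[(204,163),(220,290)],'side':[(205.5,148),(210,320)]}
A=[];B=[]
for n in o:
    f=lambda p:(pix(n,p)-o[n])*8+3.5
    c=np.array((.5415,.2712)); a=f((*c,.136)); b=f((*c,.07))
    Ja=np.array([(f((*(c+e),.136))-a)/.001 for e in np.eye(2)*.001]).T
    # axis direction in image at collar / spigot: compare x at the observed rows
    up=(f((*c,.146))-f((*c,.126)));dx=lambda ob,pt,up:(ob[0]-pt[0])-(ob[1]-pt[1])*up[0]/up[1]
    upb=(f((*c,.08))-f((*c,.06)))
    ea,eb=dx(obs[n][0],a,up),dx(obs[n][1],b,upb)
    print(n,a,b,ea,eb)
    A.append(Ja[0]-Ja[1]*up[0]/up[1]); B.append(ea-eb)
print(np.linalg.solve(np.array(A),np.array(B)))
```

```text
scene [199.56261317 148.67333921] [216.46609829 286.13744132] 2.6756869121028997 3.0589362289971125
side [203.14243514 138.59339234] [210.88728479 315.03917951] 1.9446745145135433 -1.1050333083037012
[-0.00087388 -0.00077428]
```

View pics/c5.png

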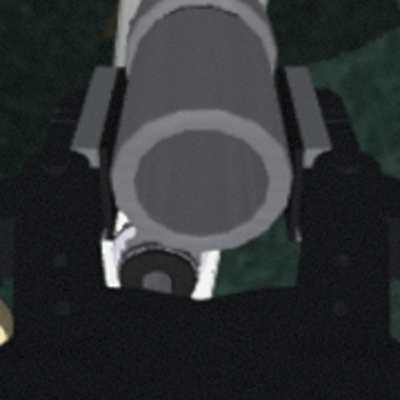

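The wrist picture shows the sleeve held squarely, with its rim centre at (201,180) in the crop and the rack well clear. Its x reading agrees with the other cameras that the sleeve is about 0.9 mm short in x, so I'll correct and start the descent.

```bash
python3 jog.py '[[[0.0005, 0.0008, 0, 0, 0], [0.0005, 0.0008, 0.015, 0, 0], [0.0005, 0.0008, 0.03, 0, 0], [0.0005, 0.0008, 0.035, 0, 0], [0.0005, 0.0008, 0.04, 0, 0], [0.0005, 0.0008, 0.045, 0, 0], [0.0005, 0.0008, 0.05, 0, 0], [0.0005, 0.0008, 0.055, 0, 0], [0.0005, 0.0008, 0.06, 0, 0], [0.0005, 0.0008, 0.06, 0, 0], [0.0005, 0.0008, 0.06, 0, 0]]]'; python3 -c "
from h import *
print(observe()['torque'])"
```

```text
t: 6.65
tool_pos: [0.5426, 0.2704, 0.123]
ee_rot: [-2.221, -2.221, 0.001]
ft_force: [0.7, -1.5, -1.0]
finger_gap: 0.404
grasp_force: 60.1
[-0.02480223 -0.00651726 -0.08261231]
```

It's on the spigot with no side force, so I'll press down.

```bash
python3 jog.py '[[[0, 0, 0.005, 0, 0], [0, 0, 0.01, 0, 0], [0, 0, 0.014, 0, 0], [0, 0, 0.017, 0, 0], [0, 0, 0.02, 0, 0], [0, 0, 0.022, 0, 0], [0, 0, 0.024, 0, 0], [0, 0, 0.026, 0, 0], [0, 0, 0.027, 0, 0], [0, 0, 0.028, 0, 0], [0, 0, 0.028, 0, 0]]]'
```

```text
t: 7.57
tool_pos: [0.5427, 0.2705, 0.0969]
ee_rot: [-2.221, -2.221, 0.0]
ft_force: [-5.4, -1.5, 12.3]
finger_gap: 0.397
grasp_force: 61.5
```

```bash
python3 jog.py '[[[0, 0, 0.001, 0, 0], [0, 0, 0.002, 0, 0], [0, 0, 0.003, 0, 0], [0, 0, 0.003, 0, 0], [0, 0, 0.003, 0, 0]]]'; python3 jog.py '[[[0, 0, 0.001, 0, 0], [0, 0, 0.002, 0, 0], [0, 0, 0.002, 0, 0], [0, 0, 0.002, 0, 0]]]'
```

```text
t: 7.98
tool_pos: [0.5428, 0.2706, 0.0968]
ee_rot: [2.221, 2.222, 0.001]
ft_force: [-9.6, -4.2, 27.6]
finger_gap: 0.402
grasp_force: 62.9
t: 8.32
tool_pos: [0.5429, 0.2707, 0.0967]
ee_rot: [2.221, 2.221, 0.002]
ft_force: [-12.7, -5.4, 37.3]
finger_gap: 0.4
grasp_force: 63.9
```

It has hit a hard stop at the expected height. I'll unload, open and retreat straight up.

```bash
python3 jog.py '[[[0, 0, -0.002, 0, 0], [0, 0, -0.004, 0, 0], [0, 0, -0.004, 0, 0], [0, 0, -0.004, 0, 1], [0, 0, -0.004, 0, 1], [0, 0, -0.004, 0, 1], [0, 0, -0.004, 0, 1], [0, 0, -0.004, 0, 1], [0, 0, -0.004, 0, 1], [0, 0, -0.004, 0, 1], [0, 0, -0.01, 0, 1], [0, 0, -0.03, 0, 1], [0, 0, -0.06, 0, 1], [0, 0, -0.1, 0, 1], [0, 0, -0.14, 0, 1], [-0.04, 0, -0.16, 0, 1], [-0.08, 0, -0.16, 0, 1], [-0.1, 0, -0.16, 0, 1], [-0.1, 0, -0.16, 0, 1], [-0.1, 0, -0.16, 0, 1]]]'
python3 - <<'E'
from h import *
i=vision.camera_info("wrist");w=vision.read_camera("wrist")[:,:,::-1]; s=vision.read_camera("side")[:,:,::-1]
u=pix("wrist",(.5415,.2712,.1),i); print(u); y=max(0,int(u[1])-60);x=int(u[0])-60
a=cv2.resize(w[y:y+120,x:x+120],(400,400),interpolation=2)
b=cv2.resize(s[200:260,270:330],(400,400),interpolation=2)
cv2.imwrite("pics/c6.png",np.hstack([a,b])); print(x,y)
f=lambda p:(pix("side",p)-(270,200))*400/60
for z in (.112,.062,.058,.042,.034): print(z,f((.5425,.2715,z)))
E
```

```text
t: 9.98
tool_pos: [0.5429, 0.1696, 0.251]
ee_rot: [2.224, 2.219, 0.001]
ft_force: [-0.2, 0.5, -0.3]
finger_gap: 1.004
grasp_force: 0.0
[319.75598221  81.76070257]
259 21
0.112 [139.54685243 126.78619595]
0.062 [144.42847218 237.25293394]
0.058 [144.81354404 245.96676959]
0.042 [146.34589184 280.64244521]
0.034 [147.10733626 297.87325915]
```

View pics/c6.png

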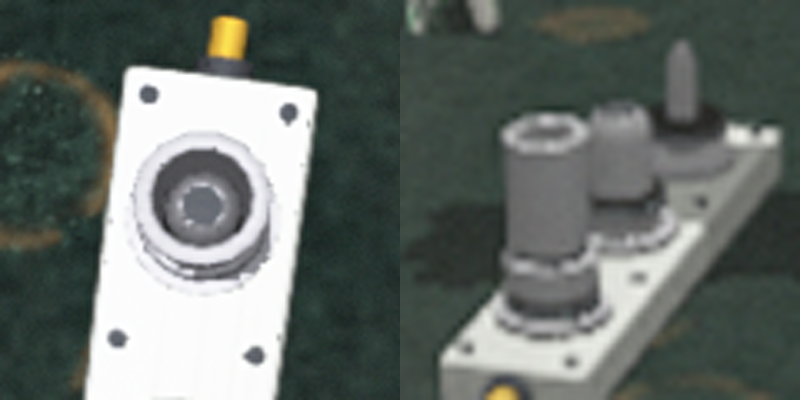

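The picture shows the sleeve upright on the mid port. Its rim centre is at (545,132), against about 127 predicted (plus the camera's earlier offset of about 5 px or more) for fully home. The neighbouring ports are untouched and the gripper is clear.

```bash
python3 -c "
from cell import bot, vision, observe, job_done
print(job_done())"
```

```text
the job is handed in; nothing more can be done
None
```

The sleeve is on the middle-sized spigot, collar end down and pressed to a hard stop with the seal ring home; it is released, the arm is clear, and the job was handed in at about 10 s.

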